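# Pack the adapter mounting kit into its tight case

## Task

Pack the mounting kit into the grey steel case and put the lid on. The bare steel cradle lies on the case floor, the black power adapter without a cord lies flat in the cradle, the Z-bracket stands on the case floor beside the cradle with its top flange over the adapter, and the spacer block lies flat on the Z-bracket's foot; it is a tight fit, so pack them in the order that lets every part go fully down, finish with the lid level and fully down on the case, and leave the tools and the tin alone.

Things in the scene. Friction and masses are not known exactly. Their poses are not given: they have to be found in the camera images.
- case: Grey steel case, fixed, open-topped. Outside 196 x 76 mm (x along, y across), 54 high; inside 190 x 70, 50 deep, floor 4 mm thick. End walls full height; long sides only 9 mm over the bench, so parts can be held across y from outside. Origin: centre of underside. Places in x if the cradle's x is the case's x (mirrored is as good), mm: cradle -92.5 to 17.5, adapter centre -34, Z plate 25, block 62.
- cradle_mid (a point): Bare steel cradle 110 x 62 mm (x, y) standing on its 4 mm foot plate: two side flanges 2 mm thick, 20 high, full length (62 over their outsides, 58 between): hold it across these. End plate 5 mm thick, 46 high at its -x end. Point: midway between the flanges, 10 mm above the underside, 42 mm from the outer face of the end plate, near the centre of mass. z up. 0.22 kg.
- adapter_mid (a point): Black power adapter without a cord, 100 x 52 x 30 mm (x, y, z), lying flat. Point: its centre, 15 mm above its underside. In the cradle its underside is 4 mm above the cradle's underside, with 3 mm play each side; the flanges then cover its lowest 16 mm, so hold it higher, across the 52 mm. About 0.3 kg.
- zbracket_mid (a point): Bare steel Z-bracket, 56 mm wide (y), 40.5 high, standing on its foot. Upright plate 8 mm thick in x; foot 8 mm thick, reaching 66 mm to +x from the plate's middle; top flange reaching 44 mm to -x, underside 35.5 mm up. Point: middle of the plate, 20 mm above the underside: hold it there across y. z up. Packed, its x points the same way as the cradle's x. 0.25 kg.
- block_mid (a point): Bare metal spacer block, 60 x 56 x 30 mm (x, y, z), lying flat on the bench. Point: its centre, 15 mm above its underside. Hold it across the 56 mm. Packed, its underside is 8 mm above the case's inner floor, its x along the case's x. About 0.27 kg.
- lid_grip (a point): Grey steel lift-off lid, 208 x 88 mm (x, y), lying handle up; 10 mm skirt, 3 mm play round the case. Strap handle 78 mm along x, 16 wide, 8 thick, 25 mm clear over the lid's plate. Point: centre of the strap, 42 mm above the skirt's lower edge. Seated (either way round) the point is 86 mm above the case's underside, over its centre. 0.25 kg.
- cutter: Side cutter with red grips, 128 mm, lying on the bench; bystander, origin under its centre.
- driver: Screwdriver with red handle, 185 mm, lying on the bench; bystander, origin under its centre.
- tin: Small round flux tin, 51 mm across, 23 mm high; bystander, origin under its centre.
There are look-alikes about, which are no part of the job. Leave any turquoise look-alike of the part that bears zbracket_mid alone.

How it is judged:
At the end, for the whole second after the job is handed in: Cradle on the case floor, adapter flat in the cradle, Z-bracket upright on the case floor at the cradle's open end, flange over the adapter, block flat on its foot within the case's width, lid level on the case within 6 mm of its centre; each within 3 mm of its seated height, upright (z of cradle_mid in the frame of case between 0.011 and 0.017 m and y of cradle_mid in the frame of case between -0.007 and 0.007 m and horizontal distance between cradle_mid and case below 0.06 m and angle between the x axis of cradle_mid and the x axis of case, either way round below 0.08 rad and angle between each of cradle_mid, zbracket_mid, block_mid's own z axis and vertical below 0.06 rad and z of adapter_mid in the frame of cradle_mid between 0.006 and 0.012 m and x of adapter_mid in the frame of cradle_mid between 0.01 and 0.03 m and y of adapter_mid in the frame of cradle_mid between -0.006 and 0.006 m and angle between the z axis of adapter_mid and the z axis of cradle_mid, either way round below 0.06 rad and x of zbracket_mid in the frame of cradle_mid between 0.07 and 0.085 m and z of zbracket_mid in the frame of case between 0.021 and 0.027 m and x of block_mid in the frame of zbracket_mid between 0.032 and 0.049 m and z of block_mid in the frame of case between 0.024 and 0.03 m and y of block_mid in the frame of case between -0.01 and 0.01 m and z of lid_grip in the frame of case between 0.083 and 0.089 m and horizontal distance between lid_grip and case below 0.006 m and angle between lid_grip's own z axis and vertical below 0.03 rad); the robot touches nothing.
It fails at once if the side cutter is moved more than 30 mm (distance of cutter from where it was at the start of the episode above 0.03 m).
It fails at once if the screwdriver is moved more than 30 mm (distance of driver from where it was at the start of the episode above 0.03 m).
It fails at once if the flux tin is moved more than 30 mm (distance of tin from where it was at the start of the episode above 0.03 m).
It also fails if it takes over 72 s, if anything falls off the work surface, if the arm or the gripper's body presses on something with over 40 N, if the wrist force passes 120 N, or if a joint passes its speed limit or range.

## Robot

A 7-joint arm with a two-finger parallel gripper is mounted at the origin on a cart in front of the work surface, level with it; the furniture and walls round the work are solid. World frame = base frame: x ahead of the robot, y to its left, z up, the work surface at z = 0. Lengths are in m, angles in rad, forces in N, time in s.
With the tool pointing down it reaches from about 0.4 to 0.875 m from the base axis. Payload 19.3 kg.
Tool frame: the origin (TCP) lies on the mounting face of the last link; the fingertips stand 173 mm ahead of it and the grasp point (between the pads) lies 155 mm ahead of it (bot.grip_point_offset is the distance from the TCP to the grasp point, in m); z points along the fingers, y is the line along which they close (so a half turn about z gives the same grasp; the last joint's range is limited). The gripper opens to 85 mm and grips with 20 to 120 N. Pads are 22 mm wide; open, the fingers measure 114 mm over their backs; the gripper's body (76 mm by 85 mm) begins 54 mm behind the grasp point. The pads swing forward as they close: fully open they stand 13 mm farther back than shut.
Start: joints at [-1.189, 0.521, -0.036, 1.599, 0.021, 1.021, -0.113], TCP at [0.273, 0.562, 0.405] pointing down, gripper open.
Joint ranges: [-2.91, 2.91], [-0.3, 2.13], [-1.5, 1.42], [0.17, 2.43], [-1.26, 4.41], [0.16, 1.93], [-2.52, 2.52]. Speed limits (rad/s): [1.89, 1.89, 2.39, 2.39, 3.01, 3.01, 3.01].

## Interface

Orientations are given as [roll, pitch, yaw] about the fixed x, y, z axes, in that order (R = Rz(yaw) Ry(pitch) Rx(roll)).
In Python, from workcell import bot gives the robot as it stands.
- The arm moves only by the tool arm_command, never from a script. Its argument "deltas" is a list of rows, each a list of 3 entries, a list of its own where there are three numbers: the shift along the tool's x, y, z in cm, then the turn, a rotation vector about the tool's x, y, z in rad, then the finger opening in cm, from 0 to 8.54. In form: [[[tx, ty, tz], [rx, ry, rz], claw], ...]. A call has 1 to 20 rows; each row shifts and turns the commanded pose from where the row before left it, along the tool's axes as they then stand; what a row does not reach is not made up. A row lasts 1/10 s, in which the tool goes at most 50 mm and 8.59 degrees, less where a joint would pass 70% of its speed; a pose out of reach is approached as far as the arm can. A call with a gripper value outside its range is refused whole. The fingers move at their own pace and stop on an object; "newtons" is the grip in N (left out, the last holds). Time passes only in rows, so rows that do not move let the fingers close. It gives the time, the measured TCP pose, the force, the opening and the grip force at its end, in the units of the state.
- bot.observe(): the state, without advancing time (a new reading comes with each control period).
- bot.grab_frame(name): name is "side" or "top" or "wrist"; returns a dict with "frame" (384x512x3 uint8, red, green, blue), "K" (3x3 intrinsics, pixels), "rvec" (rotation vector, rad) and "tvec" (3), from world to camera coordinates, as OpenCV has them; the wrist camera has in their place "T_tool_cam" (4x4, takes a point from camera to tool coordinates, whose origin is the TCP and whose axes are the flange's). Camera axes: x right, y down, z forward; pixel columns grow to the right and rows downward; lengths in m; the calibration is good to about 2 mm. A picture is of the moment at which its call begins: read the wrist's pose just before it. There is no depth.
- bot.job_done(): hands the job in; it is judged then, once.
Trained networks look in a picture, given as the dict that the camera call returned (one of the last four; its "shot" number tells which), for a name from the list of things; names that differ only in an ending like _2 or _b are one class to them, and where a whole thing is asked for, a point or a joint stands for the part that bears it (a point fixed in the world has none). Each returns a list of dicts, best first, with "p" (0 to 1); they miss things now and then, are a little off and sometimes report something else, mostly with a low value. They report only what shows in the picture. A call takes as long as a camera call. They do not tell look-alikes from the thing itself.
- bot.find_in(name, picture): "rect" ([left, top, width, height] in pixels, round what is visible of it).
- bot.mark_of(name, picture): "at" ([column, row] in pixels: a listed point, or the origin of a listed thing).
The state is a dict: "clock": time; "qpos": joint angles; "qd": joint speeds; "joint_efforts": joint torques, N m; "position": TCP position; "tool_rot": TCP orientation; "force": force on the tool from outside, world axes, zero at the start; "moment": the same for the moment, N m; "grip_width": finger opening in m; "finger_force": force on a finger pad.
Only numpy, scipy, OpenCV 4.12 (cv2) and the standard library are available. Lean on these libraries where they do the work, as an engineer would, in place of code of your own. Each camera call takes 0.05 s, during which the arm holds its last target. There are 200 camera calls.

## Working session

There is one attempt and no reset: what is moved stays moved. The work goes in short steps, Python scripts to look and compute and a tool call to move; the robot and the scene stay as the last step left them, time stands still between calls to the robot, and variables do not carry over. Pictures are saved under pics/ and viewed, at most 10 in all, crops included, and the job is handed in when it is done.

Besides the shell and the picture viewer there is one more tool, called after "Request:" as name(argument=value, ...) on one line, values as JSON. arm_command: Moves the arm, as the interface text tells. Its arguments: {"type":"object","properties":{"deltas":{"type":"array","items":{"type":"array"}},"newtons":{"type":"number"}},"required":["deltas"]}

```bash
mkdir -p pics; cat > h.py <<'E'
import numpy as np, cv2
from workcell import bot
from scipy.spatial.transform import Rotation as R
def pose(s=None):
    s=s or bot.observe(); return np.array(s["position"]), R.from_euler('xyz',s["tool_rot"]).as_matrix()
def cam(pic,pq=None):
    if "rvec" in pic:
        Rc=cv2.Rodrigues(np.array(pic["rvec"],float))[0]; t=np.array(pic["tvec"],float).ravel()
        return Rc.T, -Rc.T@t
    p,Q=pq; T=np.array(pic["T_tool_cam"]); return Q@T[:3,:3], p+Q@T[:3,3]
def ray(pic,uv,z,pq=None):
    A,c=cam(pic,pq); d=A@np.linalg.inv(np.array(pic["K"]))@np.array([uv[0],uv[1],1.]); return c+d*(z-c[2])/d[2]
def shot(name,save=None):
    pq=pose(); pic=bot.grab_frame(name)
    if save: cv2.imwrite("pics/"+save,np.ascontiguousarray(np.array(pic["frame"])[:,:,::-1]))
    return pic,pq
E
python3 - <<'E'
from h import *
s=bot.observe(); print(s["clock"],s["position"],s["tool_rot"])
H=dict(case=0,cradle_mid=.01,adapter_mid=.015,zbracket_mid=.02,block_mid=.015,lid_grip=.042,cutter=0,driver=0,tin=0)
for n in ["top","side"]:
    pic,pq=shot(n,n+"0.png"); A,c=cam(pic); print(n,c.round(3),A[:,2].round(2))
    for k,z in H.items():
        for d in bot.mark_of(k,pic)[:4]:
            if d["p"]>.2: print(k,round(d["p"],2),np.round(d["at"]),ray(pic,d["at"],z).round(3))
E
```

```text
0.0 [0.27281902 0.56215492 0.40412225] [-3.14044450e+00  9.80354035e-05  2.68975452e+00]
top [0.311 0.171 1.337] [ 0.18  0.01 -0.98]
case 0.65 [298. 160.] [0.651 0.019 0.   ]
case 0.6 [306. 221.] [ 0.446 -0.007  0.   ]
cradle_mid 0.83 [229. 230.] [0.411 0.245 0.01 ]
adapter_mid 0.85 [386. 185.] [ 0.567 -0.266  0.015]
zbracket_mid 0.76 [104. 184.] [0.556 0.66  0.02 ]
zbracket_mid 0.57 [228. 189.] [0.544 0.252 0.02 ]
block_mid 0.56 [389. 235.] [ 0.403 -0.267  0.015]
lid_grip 0.8 [301. 158.] [0.648 0.016 0.042]
cutter 0.73 [365. 154.] [ 0.675 -0.205  0.   ]
driver 0.79 [239. 150.] [0.681 0.219 0.   ]
tin 0.54 [181. 219.] [0.445 0.405 0.   ]
side [0.382 1.357 0.779] [ 0.1  -0.84 -0.53]
case 0.89 [278. 163.] [ 0.453 -0.035  0.   ]
cradle_mid 0.82 [284. 204.] [0.415 0.243 0.01 ]
adapter_mid 0.56 [258. 129.] [ 0.553 -0.292  0.015]
zbracket_mid 0.86 [212. 300.] [0.566 0.664 0.02 ]
zbracket_mid 0.72 [241. 202.] [0.55  0.257 0.02 ]
block_mid 0.64 [300. 133.] [ 0.375 -0.274  0.015]
block_mid 0.61 [272. 240.] [0.442 0.426 0.015]
lid_grip 0.69 [223. 160.] [0.643 0.031 0.042]
cutter 0.5 [227. 140.] [ 0.671 -0.211  0.   ]
cutter 0.44 [288. 202.] [0.406 0.218 0.   ]
cutter 0.42 [256. 130.] [ 0.562 -0.318  0.   ]
driver 0.49 [204. 203.] [0.672 0.246 0.   ]
tin 0.8 [272. 237.] [0.443 0.396 0.   ]
```

View pics/top0.png

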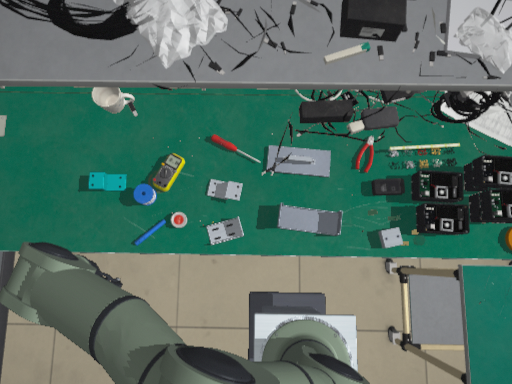

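View pics/side0.png

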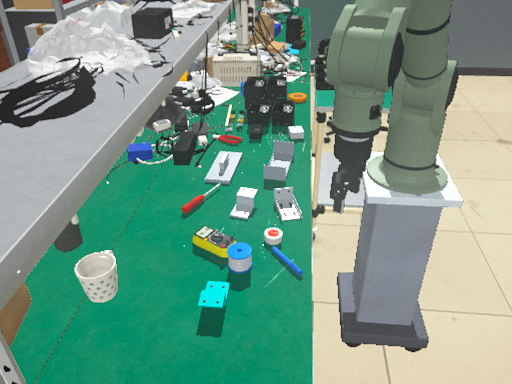

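The top view shows the case at (306,220), the lid at (300,161), the cradle at (226,231), the grey Z-bracket at (225,188), the adapter at (387,186) and the block at (391,237). The turquoise look-alike is at (107,181). I'll enlarge this area to get the yaws.

```bash
python3 - <<'E'
from h import *
im=cv2.imread("pics/top0.png")
a=cv2.resize(im[165:250,195:255],None,fx=6.5,fy=6.5,interpolation=cv2.INTER_CUBIC)
b=cv2.resize(im[165:250,360:420],None,fx=6.5,fy=6.5,interpolation=cv2.INTER_CUBIC)
cv2.imwrite("pics/c1.png",np.hstack([a,b]))
c=cv2.resize(im[125:245,240:360],None,fx=5,fy=5,interpolation=cv2.INTER_CUBIC); cv2.imwrite("pics/c2.png",c)
E
```

```text
(no output)
```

View pics/c1.png

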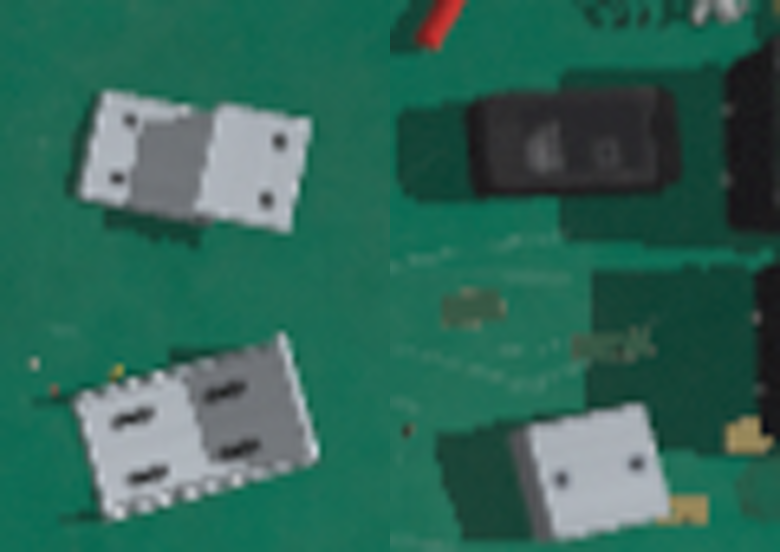

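View pics/c2.png

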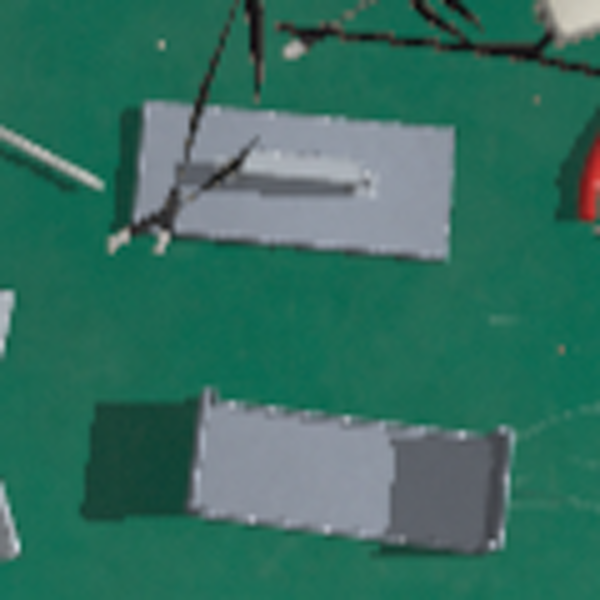

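The end plate throws the dark half-shadow, so the cradle's +x points toward world +y. The Z-bracket's foot is also on the +y side, so no turns are needed and everything packs with x toward +y. Next I'll move to a view over the cradle, bracket and case.

Request:
arm_command(deltas=[[[0, 0, 0], [0, 0, 0.14], 8.5], [[0, 0, 0], [0, 0, 0.14], 8.5], [[0, 0, 0], [0, 0, 0.14], 8.5], [[0, 0, 0], [0, 0, 0.14], 8.5], [[0, 0, 0], [0, 0, 0.14], 8.5], [[0, 0, 0], [0, 0, 0.14], 8.5], [[0, 0, 0], [0, 0, 0.14], 8.5], [[0, 0, 0], [0, 0, 0.14], 8.5], [[-4, 1.8, 0], [0, 0, 0], 8.5], [[-4, 1.8, 0], [0, 0, 0], 8.5], [[-4, 1.8, 0], [0, 0, 0], 8.5], [[-4, 1.8, 0], [0, 0, 0], 8.5], [[-4, 1.8, 0], [0, 0, 0], 8.5], [[-4, 1.8, 0], [0, 0, 0], 8.5], [[-4, 1.8, 0], [0, 0, 0], 8.5], [[-4, 1.8, 0], [0, 0, 0], 8.5], [[-4, 1.8, 0], [0, 0, 0], 8.5], [[-3, 1.8, 0], [0, 0, 0], 8.5], [[0, 0, 0], [0, 0, 0], 8.5]])

```text
clock: 2.9
position: [0.4542, 0.1681, 0.4051]
tool_rot: [3.14, 0.001, 1.564]
force: [-0.2, 1.5, 0.9]
grip_width: 0.085
finger_force: 0.0
```

```bash
cat > look.py <<'E'
import sys
from h import *
# usage: look.py save name:z ...   rects of pixels -> world
pic,pq=shot("wrist",sys.argv[1]); A,c=cam(pic,pq); s=bot.observe()
print("t",s["clock"],"tcp",pq[0].round(4),"yaw",np.degrees(s["tool_rot"]).round(2),"cam",c.round(3),A[:,2].round(2),"gp",bot.grip_point_offset)
for a in sys.argv[2:]:
    k,z=a.split(":")
    for d in bot.mark_of(k,pic)[:3]:
        if d["p"]>.25: print(k,round(d["p"],2),np.round(d["at"],1),ray(pic,d["at"],float(z),pq).round(4))
E
python3 look.py w1.png cradle_mid:.01 zbracket_mid:.02 case:0 lid_grip:.042
```

```text
t 2.95 tcp [0.4542 0.1681 0.4051] yaw [179.97   0.    89.73] cam [0.455 0.247 0.374] [-0.   -0.31 -0.95] gp 0.1547
cradle_mid 0.91 [214.6 106.5] [0.4091 0.2448 0.01  ]
zbracket_mid 0.66 [323.5 103.5] [0.5404 0.2475 0.02  ]
case 0.73 [245.8 280.5] [ 0.444  -0.0112  0.    ]
lid_grip 0.6 [391.9 278.6] [0.6448 0.0194 0.042 ]
```

View pics/w1.png

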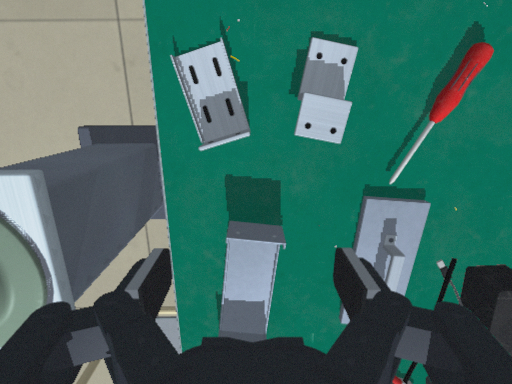

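The wrist view shows the cradle at (212,95), the Z-bracket at (325,90) with its top flange at the lower end, the case at (250,280) and the lid at (385,260). I'll compute poses from the corners.

```bash
python3 - <<'E'
from h import *
pic,pq=shot("wrist"); print(np.array(pic["K"]).round(1).tolist())
P=lambda uv,z: ray(pic,uv,z,pq)[:2]
def ang(a,b): d=b-a; return round(np.degrees(np.arctan2(d[1],d[0])),1), round(np.linalg.norm(d)*1e3,1)
print("cradle R flange",ang(P((248,131),.02),P((222,41),.02)), "L",ang(P((203,147),.02),P((173,57),.02)),"across",ang(P((173,57),.02),P((222,41),.02)))
F=[P(p,.0405) for p in [(302,93),(351,101),(342,143),(295,135)]]
print("flange",ang(F[3],F[0]),ang(F[2],F[1]),ang(F[0],F[1]),ang(F[3],F[2]),"topmid",((F[0]+F[1])/2).round(4))
G=[P(p,.008) for p in [(311,38),(358,45)]]; fm=(G[0]+G[1])/2
print("foot",ang(*G),fm.round(4), "axis foot->flange end", ang((F[2]+F[3])/2,fm))
print("case",ang(P((221,330),.009),P((228,245),.009)),ang(P((270,335),.009),P((278,245),.009)), P((253,245),.009))
print("lid",ang(P((341,322),.013),P((363,199),.013)),ang(P((405,300),.013),P((430,202),.013)),ang(P((363,199),.013),P((430,202),.013)))
# gradient-based refine of orientation: minAreaRect of metal mask
f=np.array(pic["frame"]).astype(int); g=f[...,1]-f[...,0]
m=((g<25)).astype(np.uint8)
for n,(x0,y0,x1,y1) in dict(cr=(165,30,255,158),z=(285,28,365,150)).items():
    s=m[y0:y1,x0:x1]; nn,l,st,_=cv2.connectedComponentsWithStats(s); i=1+np.argmax(st[1:,4]); pts=np.argwhere(l==i)[:,::-1]+[x0,y0]
    print(n,cv2.minAreaRect(pts.astype(np.float32)))
E
```

```text
[[282.3, 0.0, 252.2], [0.0, 282.3, 195.7], [0.0, 0.0, 1.0]]
cradle R flange (np.float64(106.3), np.float64(102.6)) L (np.float64(105.8), np.float64(105.8)) across (np.float64(16.2), np.float64(58.5))
flange (np.float64(83.0), np.float64(46.1)) (np.float64(83.3), np.float64(46.9)) (np.float64(-8.6), np.float64(55.9)) (np.float64(-9.3), np.float64(56.1)) topmid [0.5351 0.2601]
foot (np.float64(-7.4), np.float64(55.5)) [0.5474 0.3217] axis foot->flange end (np.float64(80.6), np.float64(109.2))
case (np.float64(84.4), np.float64(152.3)) (np.float64(87.1), np.float64(161.7)) [0.45355017 0.05995873]
lid (np.float64(87.2), np.float64(203.4)) (np.float64(87.3), np.float64(158.0)) (np.float64(-2.6), np.float64(91.1))
cr ((213.8338623046875, 98.38447570800781), (100.40979766845703, 53.76049041748047), 73.47420501708984)
z ((328.8653869628906, 95.17306518554688), (53.53969955444336, 98.45028686523438), 11.309932708740234)
```

Request:
arm_command(deltas=[[[2.57, -1.5, 2], [0, 0, -0.142], 8.5], [[2.35, -1.85, 3], [0, 0, -0.142], 8.5], [[1.95, -2.2, 4], [0, 0, 0], 8.5], [[0, 0, 4], [0, 0, 0], 8.5], [[0, 0, 4], [0, 0, 0], 8.5], [[0, 0, 3], [0, 0, 0], 8.5], [[0, 0, 0], [0, 0, 0], 8.5], [[0, 0, 0], [0, 0, 0], 8.5]])

```text
clock: 4.0
position: [0.3892, 0.2313, 0.2051]
tool_rot: [-3.141, 0.0, 1.854]
force: [-0.5, -0.4, 0.2]
grip_width: 0.0853
finger_force: 0.0
```

```bash
python3 look.py w2.png cradle_mid:.01
```

```text
t 4.05 tcp [0.3892 0.2313 0.2051] yaw [ 1.7995e+02 -2.0000e-02  1.0623e+02] cam [0.368 0.307 0.174] [ 0.08 -0.29 -0.95] gp 0.1547
cradle_mid 0.8 [288.9 225.5] [0.41   0.2435 0.01  ]
```

View pics/w2.png

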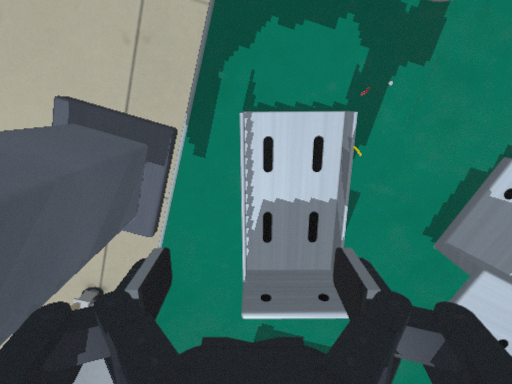

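The picture shows the cradle (240–355, 110–318) parallel to the fingers, but off to the right of the grip by about 23 mm. I'll correct that, go down and grip.

Request:
arm_command(deltas=[[[0.65, 2.3, 0], [0, 0, 0], 8.5], [[0, 0, 1.5], [0, 0, 0], 8.5], [[0, 0, 1.5], [0, 0, 0], 8.5], [[0, 0, 0], [0, 0, 0], 5], [[0, 0, 0], [0, 0, 0], 5], [[0, 0, 0], [0, 0, 0], 5], [[0, 0, 0], [0, 0, 0], 5], [[0, 0, 0], [0, 0, 0], 5], [[0, 0, -2], [0, 0, 0], 5], [[0, 0, -4], [0, 0, 0], 5], [[0, 0, -4], [0, 0, 0], 5], [[0, 0, -4], [0, 0, 0], 5], [[0, 0, -4], [0, 0, 0], 5], [[0, 0, 0], [0, 0, 0], 5]], newtons=50)

```text
clock: 5.5
position: [0.4102, 0.2439, 0.36]
tool_rot: [3.134, -0.004, 1.853]
force: [1.0, -0.0, -2.9]
grip_width: 0.0606
finger_force: 56.2
```

```bash
python3 - <<'E'
from h import *
pic,pq=shot("wrist","w3.png"); A,c=cam(pic,pq); T=np.array(pic["T_tool_cam"])
print(pq[0],bot.observe()["finger_force"])
for d in bot.mark_of("cradle_mid",pic)[:1]:
    # in tool frame assume plane at tool z = .165ish+? underside 174 ahead -> mid .164
    v=T[:3,:3]@np.linalg.inv(pic["K"])@np.array([*d["at"],1]); o=T[:3,3]; print(d,(o+v*(.166-o[2])/v[2]).round(4))
for k in ("case","lid_grip"):
    for d in bot.mark_of(k,pic)[:2]: print(k,d["p"],d["at"],ray(pic,d["at"],.042 if k!="case" else 0,pq).round(4))
E
```

```text
[0.41023573 0.24386929 0.3600232 ] 56.162068247795105
{'at': [250.2, 257.2], 'p': 0.98} [ 1.00e-04 -8.00e-04  1.66e-01]
```

View pics/w3.png

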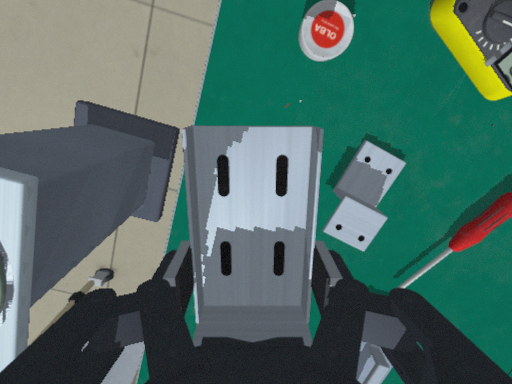

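The cradle is held and centred. For the case pose, I'll fit its silhouette in the earlier top and wrist pictures.

```bash
cat > fit.py <<'E'
from h import *
from scipy.optimize import minimize
def boxes(name):
    if name=="case": return [(-98,98,-38,38,0,9),(-98,-95,-38,38,0,54),(95,98,-38,38,0,54)]
    if name=="lid": return [(-104,104,-44,44,0,13)]
    if name=="cradle": return [(-42,68,-31,31,-10,-6),(-42,68,-31,-29,-10,10),(-42,68,29,31,-10,10),(-42,-37,-31,31,-10,36)]
    if name=="adapter": return [(-50,50,-26,26,0,30)]
    if name=="block": return [(-30,30,-28,28,0,30)]
    if name=="z": return [(-4,66,-28,28,0,8),(-4,4,-28,28,0,40.5),(-44,4,-28,28,35.5,40.5)]
def proj(X,A,c,K):
    p=K@A.T@(X-c).T; return (p[:2]/p[2]).T
def render(name,q,view,S=4):
    A,c,K,(x0,y0,x1,y1),_=view; m=np.zeros(((y1-y0)*S,(x1-x0)*S),np.uint8)
    co,si=np.cos(q[2]),np.sin(q[2]); zb=q[3] if len(q)>3 else 0
    for a,b,cc,d,e,f in boxes(name):
        X=np.array([[x,y,z] for x in(a,b) for y in(cc,d) for z in(e,f)])/1e3
        W=np.c_[co*X[:,0]-si*X[:,1]+q[0],si*X[:,0]+co*X[:,1]+q[1],X[:,2]+zb]
        h=cv2.convexHull(((proj(W,A,c,K)-[x0-.5,y0-.5])*S).astype(np.float32))
        cv2.fillConvexPoly(m,(h*16).round().astype(np.int32),1,shift=4)
    return cv2.resize(m.astype(np.float32),(x1-x0,y1-y0),interpolation=cv2.INTER_AREA)
def cost(q,name,views):
    return sum(np.abs((render(name,q,v)-v[4])[v[5] if len(v)>5 else slice(None)]).mean() if 0 else np.abs(render(name,q,v[:5])-v[4]).mean() for v in views)
def mask(im,roi):  # BGR
    x0,y0,x1,y1=roi; s=im[y0:y1,x0:x1].astype(int); return ((s[...,1]-s[...,2])<25).astype(np.float32)
def fit(name,q0,views):
    q0=np.array(q0,float); sx=np.vstack([q0]+[q0+d for d in np.diag([.006,.006,.05])])
    r=minimize(cost,q0,(name,views),method="Nelder-Mead",options=dict(initial_simplex=sx,xatol=1e-4,fatol=1e-5)); return r.x,r.fun
E
cat > f1.py <<'E'
from fit import *
top=bot.grab_frame("top"); w,pq=shot("wrist")
At,ct=cam(top); Kt=np.array(top["K"]); Kw=np.array(w["K"])
p1=np.array([.4542,.1681,.4051]); Q1=R.from_euler('xyz',[179.97,0,89.73],degrees=True).as_matrix()
Aw,cw=cam(w,(p1,Q1)); it=cv2.imread("pics/top0.png"); iw=cv2.imread("pics/w1.png")
def V(im,A,c,K,roi): return (A,c,K,roi,mask(im,roi))
T=lambda roi:V(it,At,ct,Kt,roi); W=lambda roi:V(iw,Aw,cw,Kw,roi)
def rep(n,q0,vs):
    for v in vs+[None]:
        q,f=fit(n,q0,[v] if v else vs); print(n,q[:2].round(4),np.degrees(q[2]).round(2),round(f,4))
rep("case",[.445,-.009,1.47],[T((270,198,352,243)),W((200,200,305,300))])
rep("z",[.5365,.256,1.43],[T((200,172,250,207)),W((285,25,370,155))])
rep("adapter",[.567,-.266,1.6],[T((368,174,408,200))])
rep("block",[.403,-.267,1.78],[T((374,222,404,252))])
rep("lid",[.648,.016,1.5],[T((262,140,336,182)),W((350,185,440,280))])
E
python3 f1.py
```

```text
case [ 0.4496 -0.0099] 83.04 0.015
case [ 0.4471 -0.0121] 83.34 0.0073
case [ 0.4481 -0.0113] 83.77 0.0353
z [0.5417 0.2539] 79.4 0.016
z [0.5385 0.2518] 78.93 0.0149
z [0.5397 0.2525] 79.02 0.0503
adapter [ 0.5607 -0.2699] 94.7 0.0656
adapter [ 0.5607 -0.2699] 94.7 0.0656
block [ 0.3966 -0.2707] 103.4 0.0299
block [ 0.3966 -0.2707] 103.4 0.0299
lid [0.6465 0.0214] 85.41 0.0267
lid [0.6429 0.0189] 84.67 0.015
lid [0.6454 0.0194] 85.97 0.0597
```

Request:
arm_command(deltas=[[[-3.78, -0.69, 0], [0, 0, 0], 5], [[-3.78, -0.69, 0], [0, 0, 0], 5], [[-3.78, -0.69, 0], [0, 0, 0], 5], [[-3.78, -0.69, 0], [0, 0, 0], 5], [[-3.78, -0.69, 2], [0, 0, 0], 5], [[-3.78, -0.69, 3], [0, 0, 0], 5], [[-3.78, -0.68, 3], [0, 0, 0], 5], [[-3.8, -0.68, 3], [0, 0, 0], 5], [[0, 0, 0], [0, 0, 0.14], 5], [[0, 0, 0], [0, 0, 0.14], 5], [[0, 0, 0], [0, 0, 0.12], 5], [[0, 0, 0], [0, 0, 0], 5], [[0, 0, 0], [0, 0, 0], 5]])

```text
clock: 7.1
position: [0.4411, -0.0621, 0.2442]
tool_rot: [-3.141, 0.0, 1.458]
force: [-0.2, 0.0, -1.3]
grip_width: 0.0605
finger_force: 56.5
```

```bash
python3 look.py w4.png case:0 lid_grip:.042; python3 - <<'E'
from h import *
import cv2
im=cv2.imread("pics/w4.png"); s=im.astype(int); 
p,Q=pose(); print(p,np.degrees(R.from_matrix(Q).as_euler('xyz')))
E
```

```text
t 7.15 tcp [ 0.4411 -0.0621  0.2442] yaw [-1.7996e+02  2.0000e-02  8.3520e+01] cam [0.45  0.016 0.213] [-0.04 -0.3  -0.95] gp 0.1547
[ 0.44121221 -0.06214717  0.24460671] [-1.79986977e+02 -4.21578274e-04  8.34393946e+01]
```

View pics/w4.png

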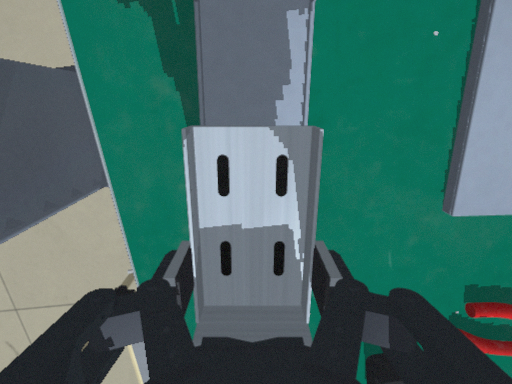

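The case shows behind the cradle with side edges at columns ~197 and ~312, parallel to the held cradle. I'll measure its centre line precisely.

```bash
python3 - <<'E'
from h import *
w,pq=shot("wrist"); im=cv2.imread("pics/w4.png").astype(int); g=im[...,1]-im[...,2]
L=[];Rr=[]
for r in range(10,120,5):
    a=[c for c in range(150,250) if g[r,c]>=25]; l=max([c for c in a if c<215],default=None)
    b=[c for c in range(290,340) if g[r,c]>=25]; rr=min(b) if b else None
    if l and rr: L.append(ray(w,(l+.5,r),.009,pq)); Rr.append(ray(w,(rr-.5,r),.009,pq))
L=np.array(L);Rr=np.array(Rr)
for n,E in (("L",L),("R",Rr)):
    s=np.polyfit(E[:,1],E[:,0],1); print(n,E[0].round(4),E[-1].round(4),"yaw",90-np.degrees(np.arctan(s[0])),"x at y=-.0118",np.polyval(s,-.0118))
print(np.linalg.norm((L-Rr)[:,:2],axis=1).round(4))
E
```

```text
L [0.4201 0.0765 0.009 ] [0.413  0.0134 0.009 ] yaw 83.41099153934397 x at y=-.0118 0.4098694409990249
R [0.4957 0.0679 0.009 ] [0.4879 0.0049 0.009 ] yaw 83.19115829115775 x at y=-.0118 0.48590110829681904
[0.0761 0.0758 0.0762 0.0759 0.0756 0.076  0.0757 0.0754 0.0758 0.0755
 0.0752 0.0756 0.076  0.0757 0.0754 0.0758 0.0761 0.0758 0.0755 0.0759
 0.0756 0.0753]
```

Request:
arm_command(deltas=[[[0, 0.08, 2], [0, 0, 0], 5], [[0, 0, 2], [0, 0, 0], 5], [[0, 0, 1.5], [0, 0, 0], 5], [[0, 0, 0.6], [0, 0, 0], 5], [[0, 0, 0.3], [0, 0, 0], 5], [[0, 0, 0], [0, 0, 0], 5], [[0, 0, 0], [0, 0, 0], 5]])

```text
clock: 8.0
position: [0.4422, -0.0623, 0.1813]
tool_rot: [3.141, -0.0, 1.454]
force: [-0.4, -0.2, -1.7]
grip_width: 0.0605
finger_force: 56.4
```

Request:
arm_command(deltas=[[[0, 0, 0.15], [0, 0, 0], 5], [[0, 0, 0], [0, 0, 0], 5], [[0, 0, 0], [0, 0, 0], 5]])

```text
clock: 8.3
position: [0.4423, -0.0623, 0.1801]
tool_rot: [3.14, -0.0, 1.454]
force: [-2.7, 0.3, 18.6]
grip_width: 0.0606
finger_force: 58.7
```

Request:
arm_command(deltas=[[[0, 0, 0], [0, 0, 0], 8.5], [[0, 0, 0], [0, 0, 0], 8.5], [[0, 0, 0], [0, 0, 0], 8.5], [[0, 0, 0], [0, 0, 0], 8.5], [[0, 0, -2], [0, 0, 0], 8.5], [[0, 0, -4], [0, 0, 0], 8.5], [[0, 0, -4], [0, 0, 0], 8.5], [[-3.7, 1.1, -4], [0, 0, 0], 8.5], [[-3.7, 1.1, -4], [0, 0, 0], 8.5], [[-3.7, 1.1, -4], [0, 0, 0], 8.5], [[-3.8, 1.1, 0], [0, 0, 0], 8.5], [[-3.8, 1, 0], [0, 0, 0], 8.5], [[-3.8, 1, 0], [0, 0, 0], 8.5], [[-3.6, 1, 0], [0, 0, 0], 8.5], [[0, 0, 0], [0, 0, 0], 8.5], [[0, 0, 0], [0, 0, 0], 8.5]])

```text
clock: 9.9
position: [0.4827, -0.3192, 0.3867]
tool_rot: [-3.141, -0.0, 1.452]
force: [0.1, 0.5, 0.3]
grip_width: 0.0849
finger_force: 0.0
```

```bash
python3 look.py w5.png adapter_mid:.015 block_mid:.015 cradle_mid:.014
```

```text
t 9.95 tcp [ 0.4827 -0.3192  0.3867] yaw [-1.7996e+02 -3.0000e-02  8.3290e+01] cam [ 0.492 -0.241  0.356] [-0.04 -0.3  -0.95] gp 0.1547
block_mid 0.62 [172.  143.1] [ 0.3914 -0.273   0.015 ]
cradle_mid 0.68 [311.9 123.7] [ 0.559  -0.2702  0.014 ]
```

View pics/w5.png

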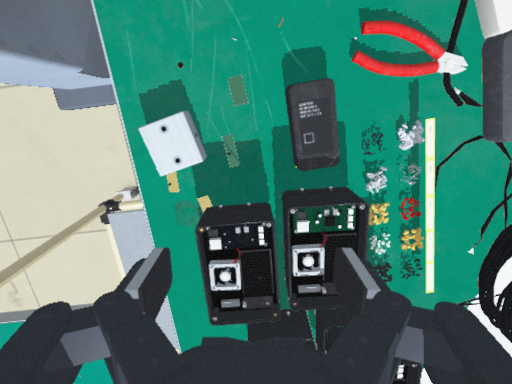

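The adapter is at (314,124), tilted slightly, and the block is at (172,143). The black boxes at (240,265) and (325,245) stand close to the adapter's −y end. I'll fit both parts.

```bash
python3 - <<'E'
from fit import *
w,pq=shot("wrist"); A,c=cam(w,pq); K=np.array(w["K"]); im=cv2.imread("pics/w5.png")
for n,roi,q0 in [("adapter",(278,70,350,178),[.561,-.27,1.55]),("block",(132,103,212,168+12),[.395,-.271,1.8])]:
    m=mask(im,roi); nn,l,st,_=cv2.connectedComponentsWithStats(m.astype(np.uint8)); m=(l==1+np.argmax(st[1:,4])).astype(np.float32)
    v=(A,c,K,roi,m); q,f=fit(n,q0,[v]); print(n,q[:2].round(4),np.degrees(q[2]).round(2),round(f,4),m.mean().round(3))
    if n=="block":
        q,f=fit(n,[*q[:2],q[2]-np.pi/2],[v]); print(" alt",q[:2].round(4),np.degrees(q[2]).round(2),round(f,4))
for s in range(20,45,8): pass
print(im[120,315],im[150,275],im[60,300],im[190,305])
E
```

```text
adapter [ 0.5586 -0.2716] 93.85 0.0565 0.522
block [ 0.3952 -0.2714] 103.44 0.0355 0.456
 alt [ 0.3956 -0.2704] 12.86 0.0709
[65 58 57] [82 98 10] [ 80 100  11] [46 39 37]
```

```bash
python3 - <<'E'
from fit import *
w,pq=shot("wrist"); im=cv2.imread("pics/w5.png"); m=mask(im,(270,60,360,185))
cs,_=cv2.findContours(m.astype(np.uint8),cv2.RETR_EXTERNAL,cv2.CHAIN_APPROX_NONE); c=max(cs,key=cv2.contourArea)
print(cv2.minAreaRect(c))
for r in range(15,120,8):
    x=np.where(m[r]>0)[0]; print(r+60,(x.min()+270,x.max()+270,len(x)) if len(x) else None, end=" ")
a=[ray(w,(x,y),.03,pq)[:2] for x,y in ((332.5,90),(340,160))]; d=a[0]-a[1]; print(np.degrees(np.arctan2(d[1],d[0])))
E
```

```text
((43.243896484375, 64.19512939453125), (89.22868347167969, 48.369014739990234), 83.6598129272461)
75 None 83 (np.int64(298), np.int64(333), 36) 91 (np.int64(286), np.int64(333), 48) 99 (np.int64(287), np.int64(334), 48) 107 (np.int64(287), np.int64(335), 49) 115 (np.int64(289), np.int64(335), 47) 123 (np.int64(290), np.int64(336), 47) 131 (np.int64(290), np.int64(337), 48) 139 (np.int64(292), np.int64(337), 46) 147 (np.int64(292), np.int64(338), 47) 155 (np.int64(294), np.int64(339), 46) 163 (np.int64(295), np.int64(337), 43) 171 None 179 None 94.79262285206227
```

Request:
arm_command(deltas=[[[2.84, 3.5, 2], [0, 0, 0], 8.5], [[2.84, 3.52, 3], [0, 0, 0], 8.5], [[0, 0, 3], [0, 0, -0.094], 8.5], [[0, 0, 4], [0, 0, -0.094], 8.5], [[0, 0, 4], [0, 0, 0], 8.5], [[0, 0, 2.9], [0, 0, 0], 8.5], [[0, 0, 1], [0, 0, 0], 8.5], [[0, 0, 0], [0, 0, 0], 8.5], [[0, 0, 0], [0, 0, 0], 4], [[0, 0, 0], [0, 0, 0], 4], [[0, 0, 0], [0, 0, 0], 4], [[0, 0, 0], [0, 0, 0], 4], [[0, 0, 0], [0, 0, 0], 4], [[0, 0, 0], [0, 0, 0], 4]])

```text
clock: 11.6
position: [0.557, -0.2725, 0.1924]
tool_rot: [3.139, 0.001, 1.642]
force: [-1.4, 1.5, 11.9]
grip_width: 0.0507
finger_force: 50.5
```

Request:
arm_command(deltas=[[[0, 0, 0], [0, 0, 0], 7.5], [[0, 0, 0], [0, 0, 0], 7.5], [[0, 0, 0], [0, 0, 0], 7.5]])

```text
clock: 11.9
position: [0.5565, -0.2724, 0.1909]
tool_rot: [3.141, 0.0, 1.642]
force: [-0.5, 0.2, -0.4]
grip_width: 0.0751
finger_force: 0.0
```

Request:
arm_command(deltas=[[[0, 0, 0.4], [0, 0, 0], 7.5], [[0, 0, 0], [0, 0, 0], 4], [[0, 0, 0], [0, 0, 0], 4], [[0, 0, 0], [0, 0, 0], 4], [[0, 0, 0], [0, 0, 0], 4], [[0, 0, 0], [0, 0, 0], 4]])

```text
clock: 12.5
position: [0.5564, -0.2724, 0.1865]
tool_rot: [-3.141, -0.0, 1.642]
force: [-2.4, -0.4, 2.5]
grip_width: 0.0508
finger_force: 53.3
```

Request:
arm_command(deltas=[[[0, 0, -2], [0, 0, 0], 4], [[0, 0, -4], [0, 0, 0], 4], [[0, 0, -4], [0, 0, 0], 4], [[3.33, -1.37, 0], [0, 0, 0], 4], [[3.33, -1.37, 0], [0, 0, 0], 4], [[3.33, -1.37, 0], [0, 0, 0], 4], [[3.33, -1.37, 0], [0, 0, 0], 4], [[3.33, -1.37, 0], [0, 0, 0], 4], [[3.33, -1.37, 0], [0, 0, 0], 4], [[3.33, -1.38, 0], [0, 0, 0], 4], [[0, 0, 0], [0, 0, 0.094], 4], [[0, 0, 0], [0, 0, 0.094], 4], [[0, 0, 0], [0, 0, 0], 4], [[0, 0, 0], [0, 0, 0], 4]])

```text
clock: 13.9
position: [0.4441, -0.0466, 0.2864]
tool_rot: [-3.141, 0.0, 1.457]
force: [0.0, 0.5, -4.0]
grip_width: 0.0503
finger_force: 54.1
```

```bash
cat > rel.py <<'E'
import sys
from h import *
C=np.array([.4479,-.0118]); th=np.radians(83.3); u=np.array([np.cos(th),np.sin(th)]); v=np.array([-u[1],u[0]])
p,Q=pose(); s=bot.observe(); d=p[:2]-C; print("t",s["clock"],"tcp in case (mm): x %.1f y %.1f z %.1f yaw-err %.2f deg"%(d@u*1e3,d@v*1e3,p[2]*1e3,np.degrees(s["tool_rot"][2])-83.3), "force",np.round(s["force"],1),"w",round(s["grip_width"],4))
if len(sys.argv)>1:
    t=C+float(sys.argv[1])/1e3*u; e=np.array([t[0]-p[0],t[1]-p[1],0]); print("need tool shift cm",(Q.T@e*100).round(2))
E
python3 rel.py -34
```

```text
t 13.9 tcp in case (mm): x -35.0 y -0.3 z 286.4 yaw-err 0.16 deg force [ 0.   0.5 -4. ] w 0.0503
need tool shift cm [ 0.1  -0.03 -0.  ]
```

Request:
arm_command(deltas=[[[0, 0, 3], [0, 0, 0], 4], [[0, 0, 3], [0, 0, 0], 4], [[0, 0, 2], [0, 0, 0], 4], [[0, 0, 0.7], [0, 0, 0], 4], [[0, 0, 0.3], [0, 0, 0], 4], [[0, 0, 0.1], [0, 0, 0], 4], [[0, 0, 0], [0, 0, 0], 4], [[0, 0, 0], [0, 0, 0], 4]])

```text
clock: 14.7
position: [0.4444, -0.0466, 0.1962]
tool_rot: [3.14, -0.0, 1.454]
force: [0.4, 0.9, -4.6]
grip_width: 0.0504
finger_force: 54.1
```

Request:
arm_command(deltas=[[[0, 0, 0.1], [0, 0, 0], 4], [[0, 0, 0.05], [0, 0, 0], 4], [[0, 0, 0], [0, 0, 0], 4], [[0, 0, 0], [0, 0, 0], 4]])

```text
clock: 15.1
position: [0.4443, -0.0466, 0.1944]
tool_rot: [3.141, -0.0, 1.454]
force: [-0.9, 1.1, 8.8]
grip_width: 0.0509
finger_force: 55.7
```

Request:
arm_command(deltas=[[[0, 0, 0], [0, 0, 0], 8.5], [[0, 0, 0], [0, 0, 0], 8.5], [[0, 0, 0], [0, 0, 0], 8.5], [[0, 0, 0], [0, 0, 0], 8.5], [[0, 0, -2], [0, 0, 0], 8.5], [[0, 0, -4], [0, 0, 0], 8.5], [[0, 0, -4], [0, 0, 0], 8.5], [[3.56, 0.88, -1], [0, 0, 0], 8.5], [[3.56, 0.88, 0], [0, 0, 0], 8.5], [[3.56, 0.88, 0], [0, 0, 0], 8.5], [[3.56, 0.88, 0], [0, 0, 0], 8.5], [[3.56, 0.88, 0], [0, 0, 0], 8.5], [[3.56, 0.87, 0], [0, 0, 0], 8.5], [[3.56, 0.87, 0], [0, 0, 0], 8.5], [[0, 0, 0], [0, 0, 0], 8.5], [[0, 0, 0], [0, 0, 0], 8.5]])

```text
clock: 16.7
position: [0.534, 0.1942, 0.3036]
tool_rot: [-3.141, 0.001, 1.455]
force: [0.8, -0.5, -0.7]
grip_width: 0.0847
finger_force: 0.0
```

```bash
python3 look.py w6.png zbracket_mid:.02; python3 - <<'E'
from fit import *
w,pq=shot("wrist"); A,c=cam(w,pq); K=np.array(w["K"]); im=cv2.imread("pics/w6.png")
v=(A,c,K,(0,0,512,384),None); r=render("z",[.5395,.2525,1.39],v); ys,xs=np.where(r>0); roi=(max(xs.min()-15,0),max(ys.min()-15,0),min(xs.max()+15,512),min(ys.max()+12,384)); print(roi)
m=mask(im,roi); nn,l,st,_=cv2.connectedComponentsWithStats(m.astype(np.uint8)); m=(l==1+np.argmax(st[1:,4])).astype(np.float32); m=cv2.morphologyEx(m,cv2.MORPH_CLOSE,np.ones((9,9)))
for q0 in ([.5395,.2525,1.39],[.5365,.256,1.44]):
    q,f=fit("z",q0,[(A,c,K,roi,m)]); print(q[:2].round(4),np.degrees(q[2]).round(2),round(f,4))
E
```

```text
t 16.75 tcp [0.534  0.1942 0.3036] yaw [-1.7998e+02  4.0000e-02  8.3290e+01] cam [0.543 0.272 0.273] [-0.04 -0.3  -0.95] gp 0.1547
zbracket_mid 0.72 [253.  127.3] [0.5417 0.2535 0.02  ]
(np.int64(199), np.int64(29), np.int64(303), np.int64(196))
[0.5395 0.25  ] 78.79 0.0125
[0.5396 0.25  ] 78.88 0.0125
```

Request:
arm_command(deltas=[[[3.15, 0, 1], [0, 0, 0], 8.5], [[3.15, 0, 2], [0, 0, 0], 8.5], [[0, 0, 3], [0, 0, 0.077], 8.5], [[0, 0, 3], [0, 0, 0], 8.5], [[0, 0, 2.6], [0, 0, 0], 8.5], [[0, 0, 1], [0, 0, 0], 8.5], [[0, 0, 0], [0, 0, 0], 8.5], [[0, 0, 0], [0, 0, 0], 5], [[0, 0, 0], [0, 0, 0], 5], [[0, 0, 0], [0, 0, 0], 5], [[0, 0, 0], [0, 0, 0], 5], [[0, 0, 0], [0, 0, 0], 5], [[0, 0, 0], [0, 0, 0], 5]], newtons=60)

```text
clock: 18.15
position: [0.542, 0.2562, 0.1797]
tool_rot: [3.14, -0.001, 1.377]
force: [-2.9, -1.2, 12.1]
grip_width: 0.0547
finger_force: 61.7
```

```bash
cat > held.py <<'E'
import sys
from fit import *
# fit held/standing part silhouette relative to TCP: held.py name save zbase
name,sv,zb=sys.argv[1],sys.argv[2],float(sys.argv[3]); pic,pq=shot("wrist",sv); print("tcp",pq[0].round(4))
for d in bot.mark_of({"z":"zbracket_mid","block":"block_mid"}[name],pic)[:2]:
    X=ray(pic,d["at"],zb+(.02 if name=="z" else .015),pq); print(d["p"],d["at"],X.round(4),"tool frame mm",(pq[1].T@(X-pq[0])*1e3).round(1))
E
python3 held.py z w7.png 0
```

```text
tcp [0.542  0.2562 0.1797]
0.82 [254.6, 274.3] [0.5425 0.25   0.02  ] tool frame mm [ -6.3   1.5 159.7]
```

View pics/w7.png

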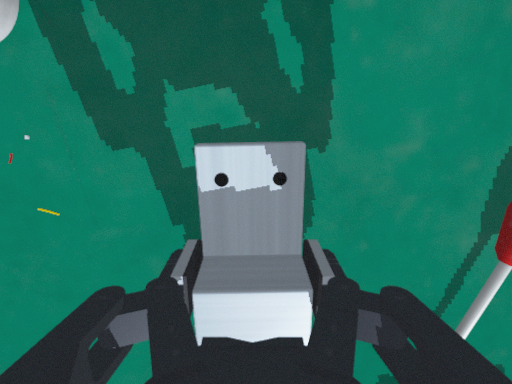

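The bracket is gripped square on the plate, with the foot end edge at row 143 and the plate's front top edge at row 255. I'll check the hold offset.

```bash
python3 - <<'E'
from h import *
w,pq=shot("wrist")
for uv,z in (((250,142.5),.008),((250,143),0),((252,255),.0405)): X=ray(w,uv,z,pq); print(((pq[1].T@(X-pq[0]))*1e3).round(1))
E
```

```text
[ 60.9  -0.9 171.8]
[ 59.6  -1.  179.7]
[1.680e+01 1.000e-01 1.392e+02]
```

Request:
arm_command(deltas=[[[0, 0, -2], [0, 0, 0], 5], [[0, 0, -4], [0, 0, 0], 5], [[0, 0, -4], [0, 0, 0], 5], [[-3.58, -0.61, 0], [0, 0, 0], 5], [[-3.58, -0.61, 0], [0, 0, 0], 5], [[-3.58, -0.61, 0], [0, 0, 0], 5], [[-3.58, -0.61, 0], [0, 0, 0], 5], [[-3.58, -0.62, 0], [0, 0, 0], 5], [[-3.58, -0.62, 0], [0, 0, 0], 5], [[-3.58, -0.62, 0], [0, 0, 0], 5], [[0, 0, 0], [0, 0, -0.077], 5], [[0, 0, 0], [0, 0, 0], 5], [[0, 0, 0], [0, 0, 0], 5]])

```text
clock: 19.6
position: [0.4513, 0.019, 0.2785]
tool_rot: [3.141, -0.001, 1.452]
force: [0.2, -0.0, -1.8]
grip_width: 0.0549
finger_force: 64.5
```

```bash
python3 rel.py 30.5; python3 look.py w8.png zbracket_mid:.12
```

```text
t 19.6 tcp in case (mm): x 31.0 y 0.2 z 278.5 yaw-err -0.09 deg force [ 0.2 -0.  -1.8] w 0.0549
need tool shift cm [-0.05  0.02 -0.  ]
t 19.65 tcp [0.4513 0.019  0.2785] yaw [ 1.7996e+02 -3.0000e-02  8.3240e+01] cam [0.461 0.097 0.248] [-0.04 -0.3  -0.95] gp 0.1547
zbracket_mid 0.7 [250.9 275.9] [0.4503 0.0128 0.12  ]
```

Request:
arm_command(deltas=[[[-0.05, 0.02, 3], [0, 0, 0], 5], [[0, 0, 3], [0, 0, 0], 5], [[0, 0, 2], [0, 0, 0], 5], [[0, 0, 0.8], [0, 0, 0], 5], [[0, 0, 0.5], [0, 0, 0], 5], [[0, 0, 0], [0, 0, 0], 5], [[0, 0, 0], [0, 0, 0], 5]])

```text
clock: 20.4
position: [0.4515, 0.0182, 0.1857]
tool_rot: [3.141, -0.0, 1.454]
force: [-0.5, 0.1, -3.1]
grip_width: 0.0548
finger_force: 64.5
```

Request:
arm_command(deltas=[[[0, 0, 0.15], [0, 0, 0], 5], [[0, 0, 0.1], [0, 0, 0], 5], [[0, 0, 0], [0, 0, 0], 5], [[0, 0, 0], [0, 0, 0], 5]])

```text
clock: 20.8
position: [0.4514, 0.0181, 0.1835]
tool_rot: [3.14, -0.001, 1.454]
force: [-4.6, 0.3, 22.8]
grip_width: 0.0547
finger_force: 67.2
```

Request:
arm_command(deltas=[[[0, 0, 0], [0, 0, 0], 8.5], [[0, 0, 0], [0, 0, 0], 8.5], [[0, 0, 0], [0, 0, 0], 8.5], [[0, 0, 0], [0, 0, 0], 8.5], [[0, 0, -2], [0, 0, 0], 8.5], [[0, 0, -4], [0, 0, 0], 8.5], [[0, 0, -4], [0, 0, 0], 8.5], [[-3.8, -0.12, -2], [0, 0, 0], 8.5], [[-3.8, -0.12, 0], [0, 0, 0], 8.5], [[-3.8, -0.12, 0], [0, 0, 0], 8.5], [[-3.8, -0.12, 0], [0, 0, 0], 8.5], [[-3.8, -0.12, 0], [0, 0, 0], 8.5], [[-3.8, -0.12, 0], [0, 0, 0], 8.5], [[-3.8, -0.12, 0], [0, 0, 0], 8.5], [[-3.8, -0.12, 0], [0, 0, 0], 8.5], [[-3.8, -0.12, 0], [0, 0, 0], 8.5], [[0, 0, 0], [0, 0, 0], 8.5], [[0, 0, 0], [0, 0, 0], 8.5]])

```text
clock: 22.6
position: [0.4001, -0.3208, 0.3023]
tool_rot: [-3.141, -0.0, 1.452]
force: [-0.3, 0.1, -0.5]
grip_width: 0.0849
finger_force: 0.0
```

```bash
python3 look.py w9.png block_mid:.015; python3 - <<'E'
from fit import *
w,pq=shot("wrist"); A,c=cam(w,pq); K=np.array(w["K"]); im=cv2.imread("pics/w9.png")
v=(A,c,K,(0,0,512,384),None); r=render("block",[.3952,-.2714,1.8],v); ys,xs=np.where(r>0); roi=tuple(int(t) for t in (max(xs.min()-12,0),max(ys.min()-12,0),min(xs.max()+12,512),min(ys.max()+12,384))); print(roi)
m=mask(im,roi); nn,l,st,_=cv2.connectedComponentsWithStats(m.astype(np.uint8)); m=(l==1+np.argmax(st[1:,4])).astype(np.float32); m=cv2.morphologyEx(m,cv2.MORPH_CLOSE,np.ones((7,7)))
for a in (1.8,1.8-np.pi/2):
    q,f=fit("block",[.3952,-.2714,a],[(A,c,K,roi,m)]); print(q[:2].round(4),np.degrees(q[2]).round(2),round(f,4))
# z-bracket/cradle check from top
t=bot.grab_frame("top"); cv2.imwrite("pics/top2.png",np.array(t["frame"])[:,:,::-1])
for k,z in (("cradle_mid",.014),("zbracket_mid",.024),("adapter_mid",.023)):
    for d in bot.mark_of(k,t)[:2]: print(k,round(d["p"],2),ray(t,d["at"],z).round(3))
E
```

```text
t 22.65 tcp [ 0.4001 -0.3208  0.3023] yaw [-1.7997e+02 -3.0000e-02  8.3280e+01] cam [ 0.41  -0.243  0.271] [-0.04 -0.3  -0.95] gp 0.1547
block_mid 0.62 [235.9 142. ] [ 0.3911 -0.2725  0.015 ]
(183, 85, 293, 199)
[ 0.3947 -0.2713] 103.35 0.0281
[ 0.3941 -0.2704] 14.61 0.0655
cradle_mid 0.62 [ 0.447 -0.068  0.014]
zbracket_mid 0.95 [0.458 0.009 0.024]
zbracket_mid 0.86 [0.569 0.658 0.024]
adapter_mid 0.66 [ 0.45  -0.035  0.023]
adapter_mid 0.29 [ 0.672 -0.197  0.023]
```

Request:
arm_command(deltas=[[[2.4, -0.6, 1], [0, 0, 0], 8.5], [[2.4, -0.6, 2], [0, 0, 0], 8.5], [[0, 0, 2], [0, 0, -0.117], 8.5], [[0, 0, 2], [0, 0, -0.117], 8.5], [[0, 0, 2], [0, 0, -0.117], 8.5], [[0, 0, 2.6], [0, 0, 0], 8.5], [[0, 0, 1], [0, 0, 0], 8.5], [[0, 0, 0], [0, 0, 0], 8.5], [[0, 0, 0], [0, 0, 0], 5], [[0, 0, 0], [0, 0, 0], 5], [[0, 0, 0], [0, 0, 0], 5], [[0, 0, 0], [0, 0, 0], 5], [[0, 0, 0], [0, 0, 0], 5], [[0, 0, 0], [0, 0, 0], 5]])

```text
clock: 24.35
position: [0.3945, -0.2713, 0.1777]
tool_rot: [3.14, 0.001, 1.805]
force: [-0.8, 1.2, 11.8]
grip_width: 0.0549
finger_force: 61.9
```

```bash
python3 held.py block w10.png 0
```

```text
tcp [ 0.3945 -0.2713  0.1777]
0.88 [252.5, 260.7] [ 0.3952 -0.2714  0.015 ] tool frame mm [-1.000e-01  5.000e-01  1.627e+02]
```

Request:
arm_command(deltas=[[[0, 0, -2], [0, 0, 0], 5], [[0, 0, -4], [0, 0, 0], 5], [[0, 0, -4], [0, 0, 0], 5], [[3.31, 1.48, 0], [0, 0, 0], 5], [[3.31, 1.48, 0], [0, 0, 0], 5], [[3.31, 1.48, 0], [0, 0, 0], 5], [[3.31, 1.48, 0], [0, 0, 0], 5], [[3.31, 1.48, 0], [0, 0, 0], 5], [[3.32, 1.48, 0], [0, 0, 0], 5], [[3.32, 1.48, 0], [0, 0, 0], 5], [[3.32, 1.49, 0], [0, 0, 0], 5], [[3.32, 1.49, 0], [0, 0, 0], 5], [[0, 0, 0], [0, 0, 0.117], 5], [[0, 0, 0], [0, 0, 0.117], 5], [[0, 0, 0], [0, 0, 0.117], 5], [[0, 0, 0], [0, 0, 0], 5], [[0, 0, 0], [0, 0, 0], 5]])

```text
clock: 26.15
position: [0.4548, 0.0501, 0.2769]
tool_rot: [3.141, -0.0, 1.458]
force: [-0.0, 1.1, -3.9]
grip_width: 0.0547
finger_force: 66.4
```

```bash
python3 rel.py 62
```

```text
t 26.15 tcp in case (mm): x 62.3 y 0.4 z 276.9 yaw-err 0.21 deg force [-0.   1.1 -3.9] w 0.0547
need tool shift cm [-0.03  0.04  0.  ]
```

Request:
arm_command(deltas=[[[-0.03, 0.04, 2.5], [0, 0, 0], 5], [[0, 0, 2.5], [0, 0, 0], 5], [[0, 0, 2], [0, 0, 0], 5], [[0, 0, 1], [0, 0, 0], 5], [[0, 0, 0.5], [0, 0, 0], 5], [[0, 0, 0], [0, 0, 0], 5], [[0, 0, 0], [0, 0, 0], 5]])

```text
clock: 26.85
position: [0.4554, 0.0495, 0.1922]
tool_rot: [3.141, -0.0, 1.454]
force: [-0.5, 0.1, -2.6]
grip_width: 0.0549
finger_force: 66.4
```

Request:
arm_command(deltas=[[[0, 0, 0.15], [0, 0, 0], 5], [[0, 0, 0.1], [0, 0, 0], 5], [[0, 0, 0], [0, 0, 0], 5], [[0, 0, 0], [0, 0, 0], 5]])

```text
clock: 27.25
position: [0.4554, 0.0497, 0.1897]
tool_rot: [3.141, -0.001, 1.454]
force: [-1.9, 1.0, 12.6]
grip_width: 0.0551
finger_force: 68.2
```

Request:
arm_command(deltas=[[[0, 0, 0], [0, 0, 0], 8.5], [[0, 0, 0], [0, 0, 0], 8.5], [[0, 0, 0], [0, 0, 0], 8.5], [[0, 0, 0], [0, 0, 0], 8.5], [[0, 0, -2], [0, 0, 0], 8.5], [[0, 0, -4], [0, 0, 0], 8.5], [[0, 0, -4], [0, 0, 0], 6], [[-0.3, 3.1, -3], [0, 0, 0], 5], [[-0.3, 3.1, -3], [0, 0, 0], 5], [[-0.3, 3.1, 0], [0, 0, 0], 5], [[-0.3, 3.1, 0], [0, 0, 0], 5], [[-0.3, 3.2, 0], [0, 0, 0], 5], [[-0.3, 3.2, 0], [0, 0, 0], 5], [[0, 0, 0], [0, 0, 0], 5], [[0, 0, 0], [0, 0, 0], 5]])

```text
clock: 28.75
position: [0.6397, 0.0094, 0.3484]
tool_rot: [-3.141, 0.001, 1.453]
force: [-0.3, -1.0, -0.6]
grip_width: 0.0498
finger_force: 0.0
```

```bash
python3 look.py w11.png lid_grip:.042; python3 - <<'E'
from fit import *
w,pq=shot("wrist"); A,c=cam(w,pq); K=np.array(w["K"]); im=cv2.imread("pics/w11.png")
g=(im.astype(int)[...,1]-im.astype(int)[...,2])
L=[];Rr=[]
q=np.array([.6454,.0194]);th=np.radians(85.7);u=np.array([np.cos(th),np.sin(th)]);v=np.array([u[1],-u[0]])
# edges of skirt (z=.013 plate) across, scanning along lid axis
for s in np.arange(0,.095,.004):
    o=[]
    for sg in (-1,1):
        for t in np.arange(.034,.060,.0003):
            X=np.array([*(q+s*u+sg*t*v),.012]); px=proj(X[None],A,c,K)[0]
            if not(0<=px[0]<511 and 0<=px[1]<383): o.append(None);break
            if g[int(px[1]+.5),int(px[0]+.5)]>=25: o.append(sg*t*1e3);break
        else: o.append(None)
    print(int(s*1e3),[None if a is None else round(a,1) for a in o],end=" ")
print()
for a in np.arange(.09,.125,.0005):
    X=np.array([*(q+a*u+.015*v),.012]); px=proj(X[None],A,c,K)[0]
    if not(0<=px[1]<383) or g[int(px[1]+.5),int(px[0]+.5)]>=25: print("end",a,px);break
t=bot.grab_frame("top")
for d in bot.mark_of("lid_grip",t)[:2]: print(d["p"],ray(t,d["at"],.042).round(4))
E
```

```text
t 28.8 tcp [0.6397 0.0094 0.3484] yaw [-1.7994e+02  2.0000e-02  8.3280e+01] cam [0.649 0.087 0.317] [-0.04 -0.3  -0.95] gp 0.1547
lid_grip 0.95 [258.1 176.6] [0.6467 0.0186 0.042 ]
0 [np.float64(-44.8), np.float64(42.7)] 4 [np.float64(-45.7), np.float64(41.8)] 8 [np.float64(-46.6), np.float64(42.7)] 12 [np.float64(-45.1), np.float64(41.8)] 16 [np.float64(-44.8), np.float64(42.7)] 20 [np.float64(-45.4), np.float64(42.7)] 24 [np.float64(-45.1), np.float64(42.7)] 28 [np.float64(-46.0), np.float64(41.5)] 32 [np.float64(-45.7), np.float64(41.5)] 36 [np.float64(-45.1), np.float64(42.7)] 40 [np.float64(-46.0), np.float64(42.7)] 44 [np.float64(-45.7), np.float64(42.7)] 48 [np.float64(-45.4), np.float64(42.4)] 52 [np.float64(-44.8), np.float64(42.4)] 56 [np.float64(-45.7), np.float64(42.4)] 60 [np.float64(-45.4), np.float64(42.4)] 64 [np.float64(-45.1), np.float64(42.4)] 68 [np.float64(-45.7), np.float64(42.4)] 72 [np.float64(-45.4), np.float64(42.4)] 76 [np.float64(-45.1), np.float64(42.4)] 80 [np.float64(-44.5), np.float64(42.4)] 84 [np.float64(-45.4), np.float64(43.3)] 88 [np.float64(-45.1), np.float64(43.3)] 92 [np.float64(-45.7), np.float64(43.3)] 
end 0.10350000000000001 [268.18917378  67.1363345 ]
0.79 [0.6439 0.0154 0.042 ]
```

```bash
python3 - <<'E'
from fit import *
t=bot.grab_frame("top"); w,pq=shot("wrist")
Q1=R.from_euler('xyz',[179.97,0,89.73],degrees=True).as_matrix(); pq1=(np.array([.4542,.1681,.4051]),Q1)
def line(pic,uv,pq=None):
    A,c=cam(pic,pq); d=A@np.linalg.inv(np.array(pic["K"]))@np.array([*uv,1.]); return c,d/np.linalg.norm(d)
for a,b in (((264,173),(440,265)),((272,173),(440,265)),((264,173),(455,262))):
    c1,d1=line(t,a); c2,d2=line(w,b,pq1)
    s=np.linalg.lstsq(np.c_[d1,-d2],c2-c1,rcond=None)[0]; print((c1+s[0]*d1).round(3),(c2+s[1]*d2).round(3))
im=cv2.imread("pics/w11.png"); d=(im.max(2)<40); ys,xs=np.where(d[:230]); print("dark px upper", len(xs), xs.min() if len(xs) else 0, xs.max() if len(xs) else 0)
h=np.histogram2d(ys,xs,bins=[range(0,240,40),range(0,520,64)])[0]; print(h.astype(int))
print(pose()[0], bot.observe()["force"])
E
```

```text
[0.556 0.14  0.219] [0.57  0.153 0.222]
[0.561 0.116 0.197] [0.586 0.14  0.201]
[0.554 0.14  0.226] [0.573 0.159 0.229]
dark px upper 3070 58 511
[[  0   0   0   0   0   0   0   0]
 [  0   0   0   0   0   0   0   0]
 [  0   0   0   0   0   0   0   0]
 [ 14   0   0   0   0  54 168   0]
 [  0  11   0   0   0 554 695 379]]
[0.63950534 0.00999378 0.34922756] [0.17593654 0.54274647 0.27647002]
```

Request:
arm_command(deltas=[[[0.94, 0.42, 3], [0, 0, -0.042], 5], [[0, 0, 4], [0, 0, 0], 5], [[0, 0, 4], [0, 0, 0], 5], [[0, 0, 3], [0, 0, 0], 5], [[0, 0, 1.3], [0, 0, 0], 5], [[0, 0, 0], [0, 0, 0], 5], [[0, 0, 0], [0, 0, 0], 1], [[0, 0, 0], [0, 0, 0], 1], [[0, 0, 0], [0, 0, 0], 1], [[0, 0, 0], [0, 0, 0], 1], [[0, 0, 0], [0, 0, 0], 1], [[0, 0, 0], [0, 0, 0], 1]])

```text
clock: 30.3
position: [0.6455, 0.0186, 0.1978]
tool_rot: [3.139, -0.001, 1.496]
force: [-1.5, 0.5, 9.3]
grip_width: 0.0147
finger_force: 58.6
```

```bash
python3 - <<'E'
from h import *
w,pq=shot("wrist","w12.png"); im=cv2.imread("pics/w12.png").astype(int); g=im[...,1]-im[...,2]
for d in bot.mark_of("lid_grip",w)[:1]: X=ray(w,d["at"],.042,pq); print(d,X,(pq[1].T@(X-pq[0])*1e3).round(1))
E=[]
for c in range(200,310,10):
    r=[r for r in range(0,300) if g[r,c]>=25 and g[min(r+3,383),c]<25]; r=min(r) if r else None
    if r is not None:
        X=ray(w,(c,r+.5),.013,pq); E.append((c,r,*((pq[1].T@(X-pq[0])*1e3)[:2].round(1))))
print(E)
E
```

```text
{'at': [252.2, 265.9], 'p': 0.79} [0.64622802 0.01973574 0.042     ] [  1.1   0.3 155.8]
[(200, 49, np.float64(104.4), np.float64(-25.5)), (210, 49, np.float64(104.4), np.float64(-20.6)), (220, 49, np.float64(104.4), np.float64(-15.6)), (230, 49, np.float64(104.4), np.float64(-10.7)), (240, 49, np.float64(104.4), np.float64(-5.8)), (250, 49, np.float64(104.5), np.float64(-0.9)), (260, 49, np.float64(104.5), np.float64(4.0)), (270, 49, np.float64(104.5), np.float64(8.9)), (280, 50, np.float64(104.0), np.float64(13.8)), (290, 50, np.float64(104.0), np.float64(18.8)), (300, 49, np.float64(104.5), np.float64(23.7))]
```

Request:
arm_command(deltas=[[[0, 0, -2], [0, 0, 0], 1], [[0, 0, -3], [0, 0, 0], 1], [[0, 0, -3], [0, 0, 0], 1], [[0, 0, -2], [0, 0, 0], 1], [[-0.64, -2.78, 0], [0, 0, 0], 1], [[-0.64, -2.78, 0], [0, 0, 0], 1], [[-0.64, -2.78, 0], [0, 0, 0], 1], [[-0.64, -2.78, 0], [0, 0, 0], 1], [[-0.65, -2.78, 0], [0, 0, 0], 1], [[-0.65, -2.79, 0], [0, 0, 0], 1], [[-0.65, -2.79, 0], [0, 0, 0], 1], [[0, 0, 0], [0, 0, 0.042], 1], [[0, 0, 0], [0, 0, 0], 1], [[0, 0, 0], [0, 0, 0], 1]])

```text
clock: 31.8
position: [0.448, -0.0117, 0.2965]
tool_rot: [3.14, -0.0, 1.455]
force: [0.2, -0.2, -2.6]
grip_width: 0.0147
finger_force: 59.3
```

```bash
python3 rel.py 0; python3 - <<'E'
from h import *
t=bot.grab_frame("side"); cv2.imwrite("pics/side2.png",np.array(t["frame"])[:,:,::-1])
E
```

```text
t 31.8 tcp in case (mm): x 0.1 y -0.0 z 296.5 yaw-err 0.08 deg force [ 0.2 -0.2 -2.6] w 0.0147
need tool shift cm [-0.01 -0.   -0.  ]
```

Request:
arm_command(deltas=[[[0, 0, 2], [0, 0, 0], 1], [[0, 0, 2], [0, 0, 0], 1], [[0, 0, 0.5], [0, 0, 0], 1], [[0, 0, 0.3], [0, 0, 0], 1], [[0, 0, 0], [0, 0, 0], 1], [[0, 0, 0], [0, 0, 0], 1]])

```text
clock: 32.45
position: [0.4477, -0.0119, 0.2486]
tool_rot: [3.141, -0.0, 1.454]
force: [0.1, -0.8, -2.7]
grip_width: 0.0146
finger_force: 59.3
```

Skirt is 3 mm below the rim with no contact force, so the lid is engaging freely. Continuing down.

Request:
arm_command(deltas=[[[0, 0, 0.25], [0, 0, 0], 1], [[0, 0, 0.2], [0, 0, 0], 1], [[0, 0, 0.1], [0, 0, 0], 1], [[0, 0, 0], [0, 0, 0], 1], [[0, 0, 0], [0, 0, 0], 1]])

```text
clock: 32.95
position: [0.4474, -0.0119, 0.2425]
tool_rot: [-3.142, 0.0, 1.454]
force: [-0.1, 0.0, -2.0]
grip_width: 0.0144
finger_force: 59.3
```

Request:
arm_command(deltas=[[[0, 0, 0.1], [0, 0, 0], 1], [[0, 0, 0.05], [0, 0, 0], 1], [[0, 0, 0], [0, 0, 0], 1], [[0, 0, 0], [0, 0, 0], 1]])

```text
clock: 33.35
position: [0.4475, -0.0119, 0.2416]
tool_rot: [3.141, -0.001, 1.453]
force: [-5.6, 0.3, 22.2]
grip_width: 0.0141
finger_force: 62.2
```

Contact came at 241.6 mm, against 241.8 mm expected for a seated lid. Releasing and backing off.

Request:
arm_command(deltas=[[[0, 0, 0], [0, 0, 0], 5], [[0, 0, 0], [0, 0, 0], 5], [[0, 0, 0], [0, 0, 0], 5], [[0, 0, 0], [0, 0, 0], 5], [[0, 0, -2], [0, 0, 0], 5], [[0, 0, -4], [0, 0, 0], 5], [[0, 0, -4], [0, 0, 0], 5], [[0, 0, -2], [0, 0, 0], 5], [[0, 0, 0], [0, 0, 0], 5], [[0, 0, 0], [0, 0, 0], 5]])

```text
clock: 34.35
position: [0.4474, -0.0116, 0.3609]
tool_rot: [3.141, -0.0, 1.454]
force: [0.5, 1.0, -0.1]
grip_width: 0.0502
finger_force: 0.0
```

```bash
python3 look.py w13.png lid_grip:.086; python3 - <<'E'
from h import *
t=bot.grab_frame("side")
for k in ("cradle_mid","zbracket_mid","block_mid","lid_grip"):
    for d in bot.mark_of(k,t)[:2]: print(k,round(d["p"],2),np.round(d["at"]), ray(t,d["at"],.086).round(3))
# lid +x-end edge straightness/level in wrist picture
w,pq=shot("wrist"); im=cv2.imread("pics/w13.png").astype(int); g=im[...,1]-im[...,2]
for c in (200,230,260,290,310):
    r=[r for r in range(0,300) if g[r,c]>=25 and g[r+3,c]<25]
    if r: X=ray(w,(c,min(r)+.5),.057,pq); print(c,min(r),(pq[1].T@(X-pq[0])*1e3).round(1))
E
```

```text
t 34.4 tcp [ 0.4474 -0.0116  0.3609] yaw [-179.96    0.     83.32] cam [0.457 0.066 0.33 ] [-0.04 -0.3  -0.95] gp 0.1547
lid_grip 0.95 [251.4 196.4] [ 0.4469 -0.0119  0.086 ]
zbracket_mid 0.85 [212. 299.] [0.549 0.723 0.086]
zbracket_mid 0.15 [208. 201.] [0.631 0.358 0.086]
lid_grip 0.91 [278. 146.] [ 0.452 -0.009  0.086]
200 236 [-54.8 -55.3 303.6]
230 73 [105.2 -19.6 303.5]
260 73 [105.2   7.1 303.5]
290 74 [104.4  33.8 303.5]
310 236 [-54.6  61.7 303.5]
```

The lid is level, centred and at its seated height, and the arm is clear. Handing in.

```bash
python3 -c "
from workcell import bot; print(bot.job_done())"
```

```text
the job is handed in; nothing more can be done
None
```

The kit is packed in the case in the order cradle, adapter, Z-bracket, block, lid, and I handed the job in at about 34 s of the 72 s; every part met resistance at its expected seated height and the lid measured centred and level, but the hand-in returned no verdict.

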